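# Take the play out of a worn screw slide

## Robot

A 6-joint arm with a two-finger parallel gripper is mounted at the origin on the work surface. World frame = base frame: x ahead of the robot, y to its left, z up, the work surface at z = 0. Lengths are in mm, angles in rad, forces in N, time in s.
With the tool pointing down it reaches from about 400 to 925 mm from the base axis. Payload 12.5 kg.
Tool frame: the origin (TCP) lies at the very end of the fingers, on their centre line; the grasp point (between the pads) lies 19 mm behind it; z points along the fingers, x is the direction in which the jaws open and shut, and the axes are right-handed (so a half turn about z gives the same grasp; the last joint's range is limited). The gripper opens to 95 mm and grips with 3 to 60 N. Pads are 20 mm wide; open, the fingers measure 119 mm over their backs; the gripper's body (75 mm by 180 mm) begins 59 mm behind the grasp point.
Start: joints at [1.205, 0.491, 1.559, -0, 1.092, -0.106], TCP at [160.537, 604.049, 214.661] pointing down, gripper open.
Joint ranges: [-3.1, 3.1], [-0.84, 2.19], [0.05, 2.79], [-1.13, 4.28], [0.06, 2.93], [-2.69, 2.69]. Speed limits (rad/s): [2.22, 2.22, 2.79, 3.14, 3.14, 3.14].

## Interface

Orientations are given as [roll, pitch, yaw] about the fixed x, y, z axes, in that order (R = Rz(yaw) Ry(pitch) Rx(roll)).
In Python, from cell import env gives the robot as it stands.
- The arm moves only by the tool arm_command, never from a script. Its argument "motion" is one flat list of numbers, 7 for each row, row after row: the opening, from -1 (shut) to 1 (fully open), then the shift along the tool's x, y, z in mm, then the turn, a rotation vector about the tool's x, y, z in degrees. In form: [fingers, dx, dy, dz, rx, ry, rz, fingers, dx, dy, dz, rx, ry, rz, ...]. A call has 1 to 20 rows; each row is the pose to reach, as a shift and turn from the pose commanded when the call began, along the tool's axes at that moment; what a row does not reach only later rows make up. A row lasts 1/10 s, in which the tool goes at most 50 mm and 8.59 degrees, less where a joint would pass 70% of its speed; a pose out of reach is approached as far as the arm can. A call with a gripper value outside its range is refused whole. The fingers move at their own pace and stop on an object; the grip force is fixed at half the most. Time passes only in rows, so rows that repeat a pose let the fingers close. It gives the time, the measured TCP pose, the force and the opening at its end, in the units of the state.
- env.state(): the state, without advancing time (a new reading comes with each control period).
- env.read_camera(name): name is "side" or "top" or "wrist"; returns (picture, depth): 420x560x3 uint8, red, green, blue; 420x560 float32, mm along the optical axis (not along the pixel's ray), 0 where there is no reading.
- env.calibration(name): a dict with "fx", "fy", "cx", "cy" (pixels), "distortion" ([k1, k2, p1, p2, k3] as OpenCV has them; the pictures are not rectified), "cam_to_world" (4x4, takes a point from camera to world coordinates). Camera axes: x right, y down, z forward; pixel columns grow to the right and rows downward; lengths in mm; the calibration is good to about 2 mm. A picture is of the moment at which its call begins: read the wrist's pose just before it. calibration takes no time and is no camera call; for the wrist camera it gives the pose at the moment of the call.
- env.job_done(): hands the job in, once; it reports no verdict.
Trained networks look in the newest picture that a camera, given by its name, has taken for a name from the list of things; names that differ only in an ending like _2 or _b are one class to them, and where a whole thing is asked for, a point or a joint stands for the part that bears it (a point fixed in the world has none). Each returns a list of dicts, best first, with "confidence" (0 to 1); they miss things now and then, are a little off and sometimes report something else, mostly with a low value. They report only what shows in the picture. A call takes as long as a camera call.
- env.recognise(camera, label): "location" ([column, row] in pixels, amid what is visible of it).
- env.silhouettes(camera, label): "region" (420x560 bool, what is visible of it) and "location" ([column, row] in pixels, amid what is visible of it).
- env.spot_point(camera, label): "location" ([column, row] in pixels: a listed point, or the origin of a listed thing).
The state is a dict: "t": time; "joints": joint angles; "qvel": joint speeds; "tau": joint torques, N m; "eef_pos": TCP position; "tcp_rot": TCP orientation; "ft_force": force on the tool from outside, world axes, zero at the start; "moment": the same for the moment, N m; "opening": opening from 0.0 (shut) to 1.0 (fully open).
Only numpy, scipy, OpenCV 4.12 (cv2) and the standard library are available. Lean on these libraries where they do the work, as an engineer would, in place of code of your own. Each camera call takes 0.05 s, during which the arm holds its last target.

## Task

Two small screw slides stand on the lab bench; the one carrying the brown amber bottle has stopped with its bottle beyond the light gate. Its screw has a lot of play, so turn its knob anticlockwise (seen from above) past the green mark until the red pointer reaches the orange mark, then come back clockwise and stop on the green mark, so that the bottle stands in the light gate, and let go. Leave the other slide's knob (blue bottle) as it is.

Things in the scene. Friction and masses are not known exactly. Their poses are not given: they have to be found in the camera images.
- amber_knob (a joint): Angle (rad) of the knob of the slide with the brown amber bottle, growing clockwise seen from above: 0 = red pointer on the green mark, -0.7 = on the orange mark; stops at -1.1 and 0.9; starts at 0.3 to 0.6. Vertical axis, about 0.15 N m of friction, stays where left. The screw moves the carriage 30 mm per rad, after 0.5 rad of lost motion at every reversal.
- amber_grip (a point): Point on that knob's axis, 79.5 mm above the bench, grip height. Turns with it: x along the red pointer, z up. Black bar grip 56 mm long (x), 18 wide (y), 55 to 96 mm above the bench, on a bright 72 mm disc and a white 102 mm dial on a grey 104 mm square box. Pointer on green: the slide (100 x 330 mm) runs along +y from 50 mm behind the axis; light gate (two black posts 70 mm high) 165 mm ahead.
- amber_carriage (a joint): Position (m) of that slide's carriage (dark plate 76 x 80 mm; 38 mm amber bottle, black cap, in a white ring, top 104 mm above the bench): 0 = bottle midway between the gate posts, positive = farther from the knob; starts near 0.02. The knob drives it: turning clockwise, with the play taken up, it reads 0.030 x the knob angle; turning anticlockwise, 0.015 more than that.
- clear_pointer (a point): Tip of the red pointer of the other slide's knob (blue bottle, otherwise the same slide), 46 mm from its axis, 54 mm above the bench. That knob is to be left alone. The two slides may stand in either place, turned up to 0.25 rad.

How it is judged (in metres and radians):
On the way:
1. the amber slide's knob is turned anticlockwise past the green mark by at least the play of the screw (0.5 rad) (value of joint amber_knob below -0.5 rad), for 0.05 s.
At the end, for the whole second after the job is handed in: The amber slide's pointer is within 0.2 rad of the green mark, its carriage within 8 mm of the middle of the light gate, both at rest (value of joint amber_knob between -0.2 and 0.2 rad and value of joint amber_carriage between -0.008 and 0.008 m and velocity of joint amber_knob between -0.1 and 0.1 rad/s and velocity of joint amber_carriage between -0.01 and 0.01 m/s); the robot touches nothing.
It fails at once if the other slide's knob is turned (its pointer tip moves more than 12 mm) (distance of clear_pointer from where it was at the start of the episode above 0.012 m).
It also fails if it takes over 32 s, if anything falls off the work surface, if the arm or the gripper's body presses on something with over 40 N, if the wrist force passes 120 N, or if a joint passes its speed limit or range.

## Working session

There is one attempt and no reset: what is moved stays moved. The work goes in short steps, Python scripts to look and compute and a tool call to move; the robot and the scene stay as the last step left them, time stands still between calls to the robot, and variables do not carry over. Pictures are saved under pics/ and viewed, and the job is handed in when it is done.

Besides the shell and the picture viewer there is one more tool, called after "Request:" by a JSON object that holds its "method" and its "body". arm_command: Moves the arm, as the interface text tells. Its arguments: {"type":"object","properties":{"motion":{"type":"array","items":{"type":"number"}}},"required":["motion"]}

```bash
ls; mkdir -p pics; python3 - <<'E'
from cell import env
import cv2
s=env.state();print(s)
for n in ("top","side"):
    p,d=env.read_camera(n); cv2.imwrite(f"pics/{n}0.png",p[:,:,::-1])
    c=env.calibration(n);print(n,{k:(v if k!='cam_to_world' else [list(map(float,r)) for r in v]) for k,v in c.items()})
    for l in("amber_grip","clear_pointer","amber_knob","amber_carriage"):
        print(l,[(r['location'],r['confidence']) for r in env.spot_point(n,l)][:3])
E
```

```text
pics
{'t': 0.0, 'joints': array([ 1.20542622e+00,  4.91571615e-01,  1.55944299e+00, -9.26100636e-06,
        1.09173963e+00, -1.05601141e-01]), 'qvel': array([-0.00127454, -0.00187081,  0.00010215, -0.00043786,  0.00053939,
       -0.00110734]), 'tau': array([-5.18670695e-04, -6.12634349e+01, -2.58181858e+01,  6.91882940e-02,
        4.80949378e-02, -6.72636133e-05]), 'eef_pos': array([160.4263073 , 603.79963267, 214.05649699]), 'tcp_rot': array([-3.14147838e+00,  1.15597667e-03,  1.31103170e+00]), 'ft_force': array([-0.06106618,  0.01743595, -0.48368176]), 'moment': array([ 0.01201416, -0.01784311,  0.02548783]), 'opening': 0.9983302084999407}
top {'fx': 388.52493872449867, 'fy': 388.52493872449867, 'cx': 272.93968844962393, 'cy': 209.10823101594886, 'distortion': array([0.02307669, 0.        , 0.        , 0.        , 0.        ]), 'cam_to_world': [[0.09206889377692844, -0.96939983099168, 0.22756820180331608, 410.12398596975476], [-0.9957515512454361, -0.08929431237070913, 0.022480524249893497, -38.50301957034573], [-0.001472070310985232, -0.2286711469589995, -0.9735026140475714, 794.2547182697111], [0.0, 0.0, 0.0, 1.0]]}
amber_grip [([446.8, 235.1], 0.72)]
clear_pointer []Traceback (most recent call last):
  File "<stdin>", line 8, in <module>
ValueError: it knows: amber_grip, clear_pointer
```

View pics/top0.png

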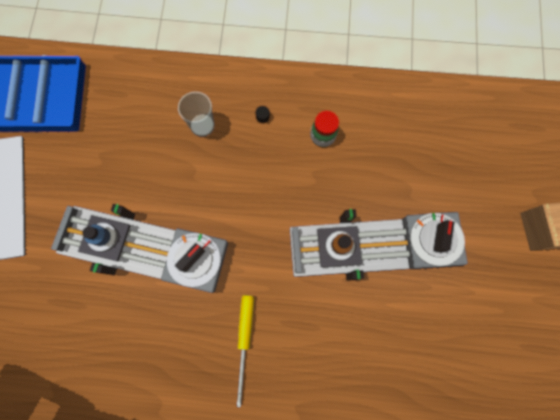

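```bash
cat > h.py <<'E'
from cell import env
import cv2, numpy as np
def proj_plane(c,uv,z):
    K=np.array([[c['fx'],0,c['cx']],[0,c['fy'],c['cy']],[0,0,1]])
    n=cv2.undistortPoints(np.array([[uv]],float),K,np.array(c['distortion']))[0,0]
    T=np.array(c['cam_to_world']);d=T[:3,:3]@[n[0],n[1],1];o=T[:3,3]
    return o+d*(z-o[2])/d[2]
def depth_pt(c,uv,dm):
    K=np.array([[c['fx'],0,c['cx']],[0,c['fy'],c['cy']],[0,0,1]])
    n=cv2.undistortPoints(np.array([[uv]],float),K,np.array(c['distortion']))[0,0]
    T=np.array(c['cam_to_world']);return T[:3,:3]@(np.array([n[0],n[1],1])*dm)+T[:3,3]
E
python3 - <<'E'
from h import *
p,d=env.read_camera("side"); cv2.imwrite("pics/side1.png",p[:,:,::-1])
c=env.calibration("side");print(c)
for l in("amber_grip","clear_pointer"):
    print(l,env.spot_point("side",l)[:3])
print(proj_plane(env.calibration("top"),[446.8,235.1],79.5))
E
```

```text
{'fx': 500.0954437193, 'fy': 500.0954437193, 'cx': 278.44608105981797, 'cy': 216.28741228055617, 'distortion': array([-0.08755838,  0.        ,  0.        ,  0.        ,  0.        ]), 'cam_to_world': array([[ 7.40959996e-01, -4.35220353e-01,  5.11430864e-01,
         2.53433386e+01],
       [-6.71547561e-01, -4.78537642e-01,  5.65708050e-01,
        -6.42323236e+02],
       [-1.46873691e-03, -7.62617184e-01, -6.46848416e-01,
         7.97179993e+02],
       [ 0.00000000e+00,  0.00000000e+00,  0.00000000e+00,
         1.00000000e+00]])}
amber_grip [{'location': [383.4, 310.7], 'confidence': 0.75}]
clear_pointer [{'location': [218.4, 218.5], 'confidence': 0.87}]
[ 557.51760912 -346.96086581   79.5       ]
```

View pics/side1.png

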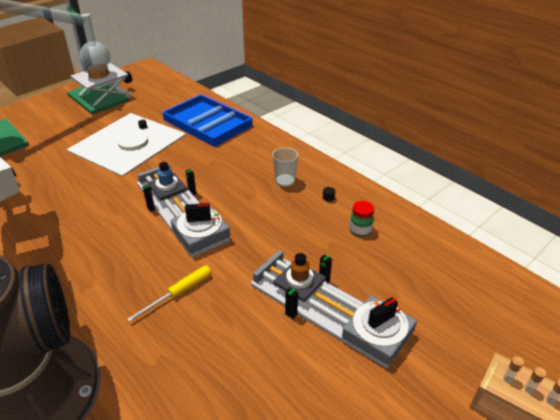

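The amber slide is at the right in the top view, with its knob near (446,235), gate posts at (348,215) and (355,275), and the pointer to the right of the green mark. Next I'll measure the bar direction and slide axis.

```bash
python3 - <<'E'
from h import *
p,d=env.read_camera("top"); c=env.calibration("top")
crop=p[190:290,280:480]; cv2.imwrite("pics/topz.png",cv2.resize(crop[:,:,::-1],(800,400),interpolation=cv2.INTER_CUBIC))
r=env.silhouettes("top","amber_knob"); print([(x['location'],x['confidence'],x['region'].sum()) for x in r])
def poly(mask,z): 
    ys,xs=np.nonzero(mask); return np.array([proj_plane(c,[x,y],z)[:2] for x,y in zip(xs,ys)])
h=p.astype(int); 
# bar top by depth
pts={}
ys,xs=np.mgrid[200:280,285:475]
P=np.array([depth_pt(c,[x,y],d[y,x]) for x,y in zip(xs.ravel(),ys.ravel())]); Z=P[:,2]; col=h[200:280,285:475].reshape(-1,3)
near=np.hypot(P[:,0]-557,P[:,1]+347)<60
print(np.histogram(Z[near],bins=np.arange(30,110,5)))
def fit(m,n):
    q=P[m][:,:2].astype(np.float32); rr=cv2.minAreaRect(q); mu=q.mean(0); e,v=np.linalg.eigh(np.cov((q-mu).T)); print(n,m.sum(),mu,rr, 'ang',np.arctan2(v[1,1],v[0,1]),'z',P[m][:,2].mean())
fit(near&(Z>85),'bar')
dark=near&(col.max(1)<60); fit(dark,'dark')
red=near&(col[:,0]>130)&(col[:,1]<70)&(col[:,2]<70); fit(red,'red')
gr=near&(col[:,1]>col[:,0]+40)&(col[:,1]>col[:,2]+30); print(gr.sum(),P[gr].mean(0))
orr=near&(col[:,0]>180)&(col[:,1]>90)&(col[:,1]<190)&(col[:,2]<120); print(orr.sum(),P[orr].mean(0))
disc=near&(col.min(1)>170); fit(disc,'white')
am=(Z>90)&(P[:,1]>-300); fit(am,'bottle')
sl=(Z>8)&(Z<70); fit(sl,'slide')
E
```

```text
[([440.4, 238.9], 0.75, np.int64(1132)), ([191.1, 258.8], 0.59, np.int64(1122))]
(array([  24,   26,  228, 1149,  435,  271,   26,   35,   31,   33,   35,
         36,   71,  252,    2]), array([ 30,  35,  40,  45,  50,  55,  60,  65,  70,  75,  80,  85,  90,
        95, 100, 105]))
bar 361 [ 553.6869  -339.18442] ((554.927734375, -340.9718017578125), (19.302309036254883, 56.364131927490234), 80.20567321777344) ang 2.9987379372661467 z 95.16907899308258
dark 340 [ 549.6461 -334.9083] ((552.8618774414062, -339.39752197265625), (16.902400970458984, 51.50479507446289), 80.20567321777344) ang 3.096066800752216 z 88.43519581581721
red 32 [ 569.09436 -343.94873] ((568.7620239257812, -344.4112854003906), (6.368746757507324, 23.559904098510742), 84.25154113769531) ang 2.9730177953378423 z 97.63412375907843
11 [ 598.78157407 -334.93938944   49.05906512]
23 [ 586.12334646 -315.16207311   50.21608006]
white 1307 [ 547.6788  -337.27933] ((554.6937255859375, -342.9014587402344), (100.89894104003906, 98.99336242675781), 57.98257827758789) ang 1.2715382374455422 z 50.49446035246732
bottle 227 [ 487.6057 -118.2038] ((475.6041259765625, -98.23075866699219), (23.93214988708496, 175.63442993164062), 39.87107467651367) ang 2.3416537333051877 z 322.4747121166938
slide 8098 [ 533.3943  -227.76865] ((536.2730712890625, -229.14390563964844), (131.6306915283203, 333.0153503417969), 9.361420631408691) ang 1.7278780506948253 z 33.099541047162795
```

View pics/topz.png

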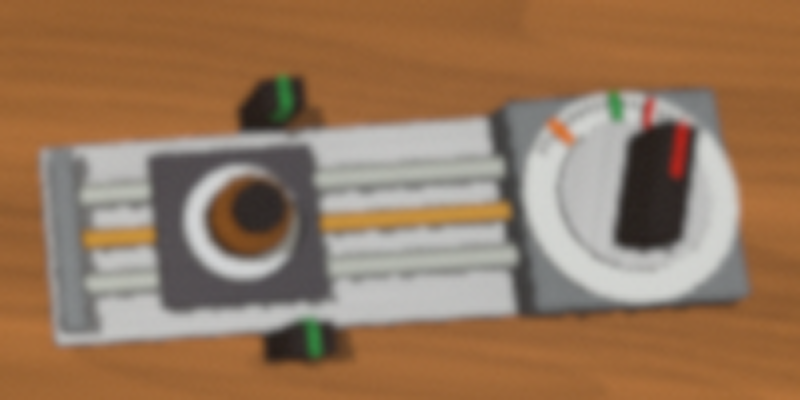

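Bar centre is about (555, -341), bar yaw -0.17, slide yaw 0.16, so the knob reads about 0.33. The bar measures 56 x 19 mm at z 95, which matches the given sizes. I need tool yaw -1.74 so that joint 6 keeps its range, and I'll travel via (600, 150).

Request:
{"method": "arm_command", "body": {"motion": [0.6, -325, 542, 0, 0, 0, 90, 0.6, -325, 542, 0, 0, 0, 90, 0.6, -325, 542, 0, 0, 0, 90, 0.6, -325, 542, 0, 0, 0, 90, 0.6, -325, 542, 0, 0, 0, 90, 0.6, -325, 542, 0, 0, 0, 90, 0.6, -325, 542, 0, 0, 0, 90, 0.6, -325, 542, 0, 0, 0, 90, 0.6, -325, 542, 0, 0, 0, 90, 0.6, -325, 542, 0, 0, 0, 90, 0.6, -325, 542, 0, 0, 0, 90, 0.6, -325, 542, 0, 0, 0, 90, 0.6, -325, 542, 0, 0, 0, 90]}}

```text
t: 1.7
eef_pos: [602.8, 148.0, 214.6]
tcp_rot: [-3.142, -0.001, -0.262]
ft_force: [-1.0, 0.4, 0.8]
opening: 0.801
```

Request:
{"method": "arm_command", "body": {"motion": [0.6, 83, 486, 0, 0, 0, 85, 0.6, 83, 486, 0, 0, 0, 85, 0.6, 83, 486, 0, 0, 0, 85, 0.6, 83, 486, 0, 0, 0, 85, 0.6, 83, 486, 0, 0, 0, 85, 0.6, 83, 486, 0, 0, 0, 85, 0.6, 83, 486, 0, 0, 0, 85, 0.6, 83, 486, 0, 0, 0, 85, 0.6, 83, 486, 0, 0, 0, 85, 0.6, 83, 486, 0, 0, 0, 85, 0.6, 83, 486, 0, 0, 0, 85, 0.6, 83, 486, 0, 0, 0, 85]}}

```text
t: 2.9
eef_pos: [555.8, -341.0, 214.1]
tcp_rot: [3.141, 0.001, -1.744]
ft_force: [0.6, 0.3, -0.0]
opening: 0.8
```

```bash
python3 - <<'E'
from h import *
s=env.state();print(s['t'],s['eef_pos'],s['tcp_rot'],s['joints'],s['opening'])
c=env.calibration("wrist");p,d=env.read_camera("wrist");cv2.imwrite("pics/w1.png",p[:,:,::-1])
np.savez("w1.npz",p=p,d=d,T=c['cam_to_world'])
print(np.round(c['cam_to_world'],3))
q=env.spot_point("wrist","amber_grip")
for x in q: print(x, proj_plane(c,x['location'],79.5))
E
```

```text
2.9 [ 555.76098979 -340.95491199  214.14698038] [ 3.14101450e+00  5.92344472e-04 -1.74417830e+00] [-6.51634474e-01  5.30764783e-01  1.48768558e+00  2.88089397e-04
  1.12392821e+00  1.09241905e+00] 0.7995693713196664
[[-1.73000e-01 -9.52000e-01 -2.52000e-01  6.26606e+02]
 [-9.85000e-01  1.67000e-01  4.40000e-02 -3.52890e+02]
 [-0.00000e+00  2.56000e-01 -9.67000e-01  3.84394e+02]
 [ 0.00000e+00  0.00000e+00  0.00000e+00  1.00000e+00]]
{'location': [279.4, 204.8], 'confidence': 0.82} [ 554.77513673 -340.47668768   79.5       ]
```

View pics/w1.png

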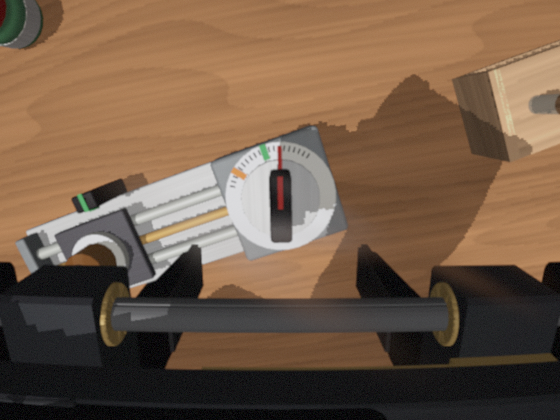

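```bash
python3 - <<'E'
from h import *
z=np.load("w1.npz");p=z['p'].astype(int);d=z['d'];c=env.calibration("wrist");c['cam_to_world']=z['T']
o=np.array([554.9,-340.6])
def ang(m,h,n):
    ys,xs=np.nonzero(m); q=np.array([proj_plane(c,[x,y],h)[:2] for x,y in zip(xs,ys)])-o
    mu=q.mean(0);print(n,len(q),mu,np.hypot(*mu),np.arctan2(mu[1],mu[0]))
W=np.zeros(d.shape,bool);W[130:190,220:340]=1
R,G,B=p[...,0],p[...,1],p[...,2]
W2=W.copy();W2[167:]=0
ang(W2&(R>130)&(G<60)&(B<60),54,'red tip')
ang(W&(G>R+50)&(G>B+20),52,'green')
ang(W&(R>180)&(G>70)&(G<170)&(B<90),52,'orange')
m=np.zeros(d.shape,bool);m[160:245,262:300]=1
ys,xs=np.nonzero(m&(d>0));P=np.array([depth_pt(c,[x,y],d[y,x]) for x,y in zip(xs,ys)])
q=P[P[:,2]>88][:,:2].astype(np.float32);print(cv2.minAreaRect(q),len(q))
for (x,y) in [(465,85),(500,120),(510,90),(545,105),(480,155)]: print((x,y),depth_pt(c,[x,y],d[y,x]))
E
```

```text
red tip 38 [36.76509842 -6.41766739] 37.32102513004242 -0.17281743707993522
green 78 [43.49508474  6.36620841] 43.95851460112814 0.14533418658828887
orange 34 [28.79651969 32.62348586] 43.514725966871026 0.8476258554978077
((554.47705078125, -341.4441223144531), (17.955318450927734, 56.33253479003906), 81.51665496826172) 1522
(465, 85) [ 626.54009213 -530.60028664   25.90255212]
(500, 120) [ 593.34869195 -538.34959526   68.85948927]
(510, 90) [ 617.13019994 -547.45165838   70.9478515 ]
(545, 105) [ 602.20607071 -564.07318644   91.91002673]
(480, 155) [ 556.52787587 -545.20660884   18.50930844]
```

The wrist view agrees: axis (554.8, -340.8), pointer yaw -0.17, green 0.147, orange 0.848. The marks are 0.70 apart, as stated, which puts the knob near +0.32. I'll descend and close.

Request:
{"method": "arm_command", "body": {"motion": [0.6, 0, 0, 50, 0, 0, 0, 0.6, 0, 0, 95, 0, 0, 0, 0.6, 0, 0, 130, 0, 0, 0, 0.6, 0, 0, 151, 0, 0, 0, 0.6, 0, 0, 151, 0, 0, 0, 0.6, 0, 0, 151, 0, 0, 0, -1, 0, 0, 151, 0, 0, 0, -1, 0, 0, 151, 0, 0, 0, -1, 0, 0, 151, 0, 0, 0, -1, 0, 0, 151, 0, 0, 0, -1, 0, 0, 151, 0, 0, 0, -1, 0, 0, 151, 0, 0, 0, -1, 0, 0, 151, 0, 0, 0, -1, 0, 0, 151, 0, 0, 0]}}

```text
t: 4.4
eef_pos: [556.0, -341.7, 63.6]
tcp_rot: [-3.141, -0.002, -1.742]
ft_force: [-6.6, -14.3, -6.9]
opening: 0.187
```

```bash
python3 - <<'E'
from h import *
s=env.state();print(s['t'],s['eef_pos'],s['tcp_rot'],s['opening'],s['ft_force'],s['moment'])
p,d=env.read_camera("wrist");cv2.imwrite("pics/w2.png",p[:,:,::-1])
E
```

```text
4.4 [ 556.03578423 -341.6851816    63.64868375] [-3.14113522e+00 -2.41814219e-03 -1.74242285e+00] 0.1868683243573958 [ -6.58967945 -14.34603131  -6.9395884 ] [-2.11741863  1.23854954  0.0687428 ]
```

View pics/w2.png

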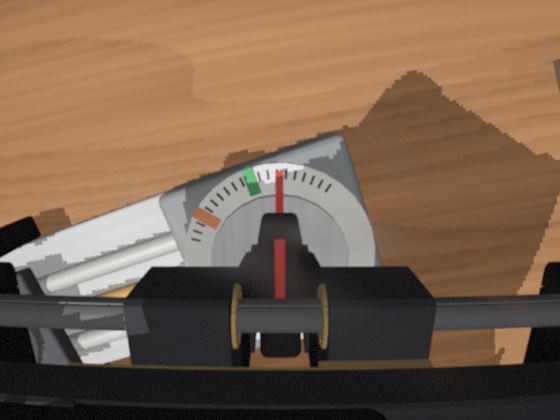

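The bar is gripped (17.8 mm opening) with the pointer still midway between the fingers. There is a side load of about 16 N, so I'll shift 1 mm along the jaw while turning anticlockwise 60°.

Request:
{"method": "arm_command", "body": {"motion": [-1, 1, 0, 0, 0, 0, -3, -1, 1, 0, 0, 0, 0, -9, -1, 1, 0, 0, 0, 0, -15, -1, 1, 0, 0, 0, 0, -21, -1, 1, 0, 0, 0, 0, -27, -1, 1, 0, 0, 0, 0, -33, -1, 1, 0, 0, 0, 0, -39, -1, 1, 0, 0, 0, 0, -45, -1, 1, 0, 0, 0, 0, -51, -1, 1, 0, 0, 0, 0, -57, -1, 1, 0, 0, 0, 0, -60, -1, 1, 0, 0, 0, 0, -60, -1, 1, 0, 0, 0, 0, -60]}}

```text
t: 5.75
eef_pos: [555.3, -340.2, 63.5]
tcp_rot: [-3.141, 0.003, -0.696]
ft_force: [-4.0, 5.4, 3.0]
opening: 0.184
```

```bash
python3 - <<'E'
from h import *
s=env.state();print(s['t'],s['eef_pos'],s['tcp_rot'],s['opening'],s['ft_force'],s['moment'])
c=env.calibration("wrist");p,d=env.read_camera("wrist");cv2.imwrite("pics/w3.png",p[:,:,::-1])
np.savez("w3.npz",p=p,d=d,T=c['cam_to_world'])
E
```

```text
5.75 [ 555.25223888 -340.23746046   63.53468395] [-3.14137649e+00  2.92457528e-03 -6.95720495e-01] 0.183938597568932 [-3.95667227  5.39076103  3.04092454] [0.74246685 0.71546624 0.07955017]
```

View pics/w3.png

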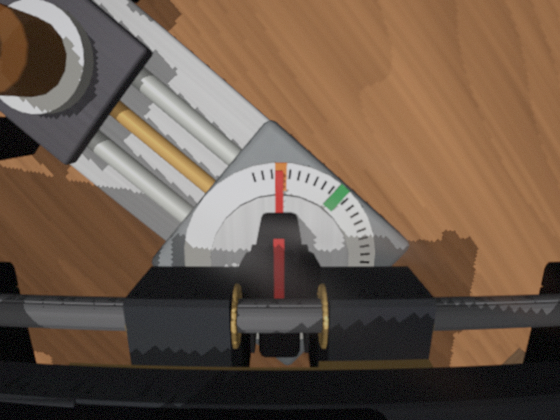

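The pointer is on the orange mark, with both near column 280. Now 41.5° back clockwise to green.

Request:
{"method": "arm_command", "body": {"motion": [-1, 0, 0, 0, 0, 0, 3, -1, 0, 0, 0, 0, 0, 9, -1, 0, 0, 0, 0, 0, 15, -1, 0, 0, 0, 0, 0, 21, -1, 0, 0, 0, 0, 0, 27, -1, 0, 0, 0, 0, 0, 33, -1, 0, 0, 0, 0, 0, 38, -1, 0, 0, 0, 0, 0, 41.5, -1, 0, 0, 0, 0, 0, 41.5, -1, 0, 0, 0, 0, 0, 41.5, -1, 0, 0, 0, 0, 0, 41.5]}}

```text
t: 6.9
eef_pos: [555.9, -341.3, 63.6]
tcp_rot: [3.141, 0.0, -1.419]
ft_force: [-2.8, -1.0, 1.6]
opening: 0.186
```

```bash
python3 - <<'E'
from h import *
s=env.state();print(s['t'],s['eef_pos'],s['tcp_rot'],s['opening'],s['ft_force'],s['moment'])
c=env.calibration("wrist");p,d=env.read_camera("wrist");cv2.imwrite("pics/w4.png",p[:,:,::-1])
E
```

```text
6.9 [ 555.87807929 -341.27400807   63.55257525] [ 3.14133536e+00  3.12376104e-04 -1.41919937e+00] 0.18550839326220034 [-2.78754417 -1.01138328  1.57734933] [-0.14706804  0.5506476  -0.05438291]
```

View pics/w4.png

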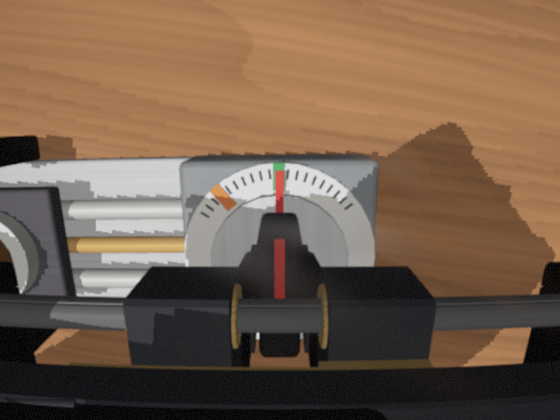

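The pointer is on the green mark (both at column 279). I'll release and rise.

Request:
{"method": "arm_command", "body": {"motion": [0.6, 0, 0, 0, 0, 0, 0, 0.6, 0, 0, 0, 0, 0, 0, 0.6, 0, 0, 0, 0, 0, 0, 0.6, 0, 0, 0, 0, 0, 0, 0.6, 0, 0, 0, 0, 0, 0, 0.6, 0, 0, 0, 0, 0, 0, 0.6, 0, 0, -20, 0, 0, 0, 0.6, 0, 0, -60, 0, 0, 0, 0.6, 0, 0, -100, 0, 0, 0, 0.6, 0, 0, -150, 0, 0, 0, 0.6, 0, 0, -150, 0, 0, 0, 0.6, 0, 0, -150, 0, 0, 0]}}

```text
t: 8.15
eef_pos: [556.2, -341.4, 214.7]
tcp_rot: [-3.14, -0.002, -1.42]
ft_force: [-0.1, -0.6, -1.4]
opening: 0.802
```

```bash
python3 - <<'E'
from h import *
s=env.state();print(s['t'],s['eef_pos'],s['tcp_rot'],s['opening'],s['ft_force'])
c=env.calibration("wrist");p,d=env.read_camera("wrist");cv2.imwrite("pics/w5.png",p[:,:,::-1])
p,d=env.read_camera("side");cv2.imwrite("pics/s5.png",cv2.resize(p[150:370,100:430][:,:,::-1],(792,528),interpolation=cv2.INTER_CUBIC))
E
```

```text
8.15 [ 556.19320838 -341.38183252  214.6902075 ] [-3.13997859e+00 -1.58223473e-03 -1.42041553e+00] 0.8024009125293745 [-0.1370577  -0.56177198 -1.42969072]
```

View pics/w5.png

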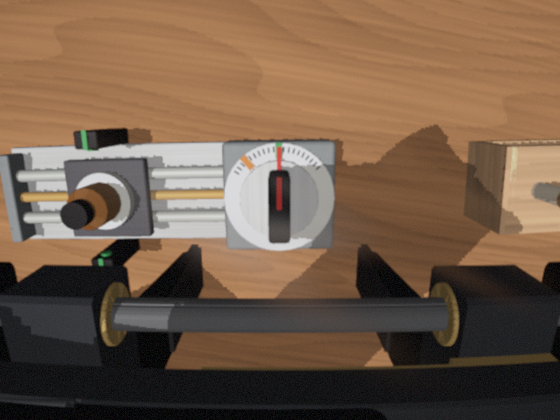

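View pics/s5.png

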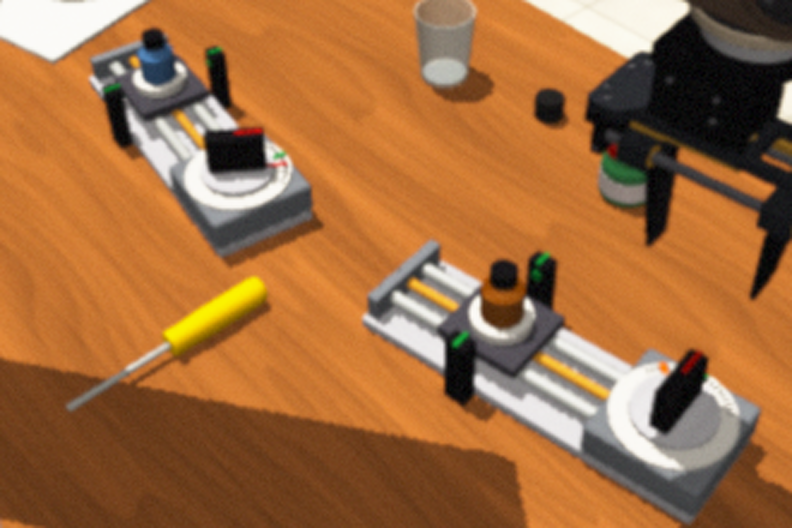

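The pointer stays on green and the bottle looks to be between the posts. I'll check the carriage position numerically.

```bash
python3 - <<'E'
from h import *
s=env.state();c=env.calibration("wrist");p,d=env.read_camera("wrist")
a=0.147;ex=np.array([np.cos(a),np.sin(a)]);ey=np.array([-np.sin(a),np.cos(a)]);o=np.array([554.9,-340.9])
def loc(u,v,n):
    P=depth_pt(c,[u,v],d[v,u]);print(n,(u,v),'slide x,y',(P[:2]-o)@ex,(P[:2]-o)@ey,'z',P[2])
for uv in [(149,170),(149,190),(149,220),(150,230)]: loc(*uv,'plate near edge')
for uv in [(69,166),(70,190)]: loc(*uv,'plate far')
loc(130,200,'ring near')
loc(78,214,'cap')
for uv in [(85,140),(105,258),(90,140)]: loc(*uv,'post')
def ang(W,m,h,n):
    ys,xs=np.nonzero(W&m); q=np.array([proj_plane(c,[x,y],h)[:2] for x,y in zip(xs,ys)])-o
    mu=q.mean(0);print(n,len(q),np.hypot(*mu),np.arctan2(mu[1],mu[0]))
q=p.astype(int);R,G,B=q[...,0],q[...,1],q[...,2]
W=np.zeros(d.shape,bool);W[135:169,225:340]=1
ang(W,(R>130)&(G<60)&(B<60),54,'red')
ang(W,(G>R+50)&(G>B+20),52,'green')
r,_=env.read_camera("top");print([(x['location'],x['confidence']) for x in env.spot_point("top","amber_grip")])
# plate segmentation
hsv=(q.max(2)<90)&(d>0)
for v in (165,185,225): 
    row=[u for u in range(55,170) if hsv[v,u]]; print(v,row[0],row[-1])
E
```

```text
plate near edge (149, 170) slide x,y 22.122204968825823 125.97974185082211 z 28.899434834917884
plate near edge (149, 190) slide x,y 3.3877363962505385 125.94930347589951 z 33.433986253926264
plate near edge (149, 220) slide x,y -24.393940474276707 125.58975448007527 z 41.45354132897825
plate near edge (150, 230) slide x,y -34.24080702337406 125.23645995487934 z 42.16720262209077
plate far (69, 166) slide x,y 28.340282747209155 198.99382155604278 z 41.869052018837806
plate far (70, 190) slide x,y 5.422388270593608 200.56809448871624 z 42.74181384783418
ring near (130, 200) slide x,y -2.4143409147933497 138.26097518646608 z 51.456124874453224
cap (78, 214) slide x,y -2.0334951408580473 160.77489166014377 z 103.47063874649166
post (85, 140) slide x,y 54.10041799907488 164.64341554812847 z 71.34339185049413
post (105, 258) slide x,y -52.70588239272154 159.95450245256185 z 69.952657859255
post (90, 140) slide x,y 53.93419108017892 160.97739027611698 z 69.82252069526226
red 4 28.775812952819393 0.13955274220226205
green 15 49.19237022610994 0.16195105142176702
[([445.0, 235.4], 0.85)]
165 143 147
185 89 149
225 67 153
```

```bash
python3 - <<'E'
from cell import env
print(env.state()['t']); print(env.job_done())
E
```

```text
8.4
the job is handed in; nothing more can be done
None
```

I turned the amber slide's knob anticlockwise until the pointer was on the orange mark, then clockwise back to the green mark. I let go, raised the gripper clear, and handed the job in at 8.4 s of the 32 s allowed. No verdict is reported.

**Pointer:** In the wrist pictures it stood on orange at the far end of the turn, which by angle is about -0.72 rad. It stood on green before and after release. My last estimate puts it within about 0.02 rad of green. That estimate rests on very few pixels (4 red, 15 green).

**Carriage:** The plate spans about 124 to 203 mm from the knob axis, so its middle is near 164 mm. The gate posts measured 160–165 mm against the stated 165, so the bottle should be within 1–2 mm of the gate's middle, well inside the 8 mm limit. Individual depth points scattered by a few millimetres.

**Other slide and forces:** The arm did not go near the blue bottle's knob during the job. The largest force I read was about 17 N, a side load when the fingers first closed. It dropped after I shifted the gripper 1 mm.

No check failed. The two cameras disagreed slightly on the direction of the marks, by about 0.02 rad for green, which is well inside the 0.2 rad tolerance.

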